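# Let two short cans out of the counter dispenser

## Robot

A 6-joint arm with a two-finger parallel gripper is mounted at the origin on the work surface. World frame = base frame: x ahead of the robot, y to its left, z up, the work surface at z = 0. Lengths are in m, angles in rad, forces in N, time in s.
With the tool pointing down it reaches from about 0.35 to 0.775 m from the base axis. Payload 7.3 kg.
Tool frame: the origin (TCP) lies at the very end of the fingers, on their centre line; the grasp point (between the pads) lies 19 mm behind it; z points along the fingers, y is the direction in which the jaws open and shut (so a half turn about z gives the same grasp; the last joint's range is limited). The gripper opens to 92 mm and grips with 3 to 60 N. Pads are 19 mm wide; open, the fingers measure 130 mm over their backs; the gripper's body (75 mm by 190 mm) begins 47 mm behind the grasp point.
Start: joints at [1.158, 0.342, 1.524, -0, 1.275, -0.146], TCP at [0.138, 0.506, 0.194] pointing down, gripper open.
Joint ranges: [-2.53, 2.53], [-0.77, 2.02], [0.04, 2.7], [-1, 4.14], [0.28, 2.66], [-3.11, 3.11]. Speed limits (rad/s): [2.57, 2.57, 3.14, 3.14, 3.14, 3.14].

## Interface

Orientations are given as [roll, pitch, yaw] about the fixed x, y, z axes, in that order (R = Rz(yaw) Ry(pitch) Rx(roll)).
In Python, from plant import * gives the robot as it stands.
- The arm moves only by the shell command python3 -m crank 'ROWS' [OPENING] [FORCE]. ROWS is JSON, a list of rows, each an object of numbers: "dx", "dy", "dz": the shift along the tool's x, y, z in cm; "roll": the turn about the tool's z in degrees. In form: [{"dx": .., "dy": .., "dz": .., "roll": ..}, ...]. A call has 1 to 8 rows; each row is the pose to reach, as a shift and turn from the pose measured when the call began, along the tool's axes at that moment; what a row does not reach only later rows make up. A row lasts 1/10 s, in which the tool goes at most 50 mm and 8.59 degrees, less where a joint would pass 70% of its speed; a pose out of reach is approached as far as the arm can. A call with a gripper value outside its range is refused whole. OPENING is the opening in per cent of the stroke, from 0 (shut) to 100 (fully open), set as the call begins (- or left out, the last holds). The fingers move at their own pace and stop on an object; FORCE is the grip in N (left out, the last holds). Time passes only in rows, so rows that repeat a pose let the fingers close. It gives the time, the measured TCP pose, the force and the opening at its end, in the units of the state.
- get_state(): the state, without advancing time (a new reading comes with each control period).
- snapshot(name): name is "side" or "top" or "wrist"; returns a dict with "image" (400x640x3 uint8, red, green, blue), "fx", "fy", "cx", "cy" (pixels), "world_to_cam" (4x4, takes a point from world to camera coordinates); the wrist camera has in their place "mount" (4x4, takes a point from camera to tool coordinates, whose origin is the TCP and whose axes are the flange's). Camera axes: x right, y down, z forward; pixel columns grow to the right and rows downward; lengths in m; the calibration is good to about 2 mm. A picture is of the moment at which its call begins: read the wrist's pose just before it. There is no depth.
- finish_job(): hands the job in, once; it reports no verdict.
The state is a dict: "time_s": time; "qpos": joint angles; "qd": joint speeds; "effort": joint torques, N m; "ee_pos": TCP position; "tcp_rot": TCP orientation; "wrist_force": force on the tool from outside, world axes, zero at the start; "wrist_torque": the same for the moment, N m; "opening": finger opening in m.
Only numpy, scipy, OpenCV 4.12 (cv2) and the standard library are available. Lean on these libraries where they do the work, as an engineer would, in place of code of your own. Each camera call takes 0.05 s, during which the arm holds its last target.

## Task

A customer wants two of the short drink cans: on the sloping dispenser that holds the short cans, press the rubber-topped paddle of the rocker right down with the fingertips, so that the gate at its other end lifts and one can rolls out into the pick-up bay, then let the paddle come fully up so that the next can rolls to the closed gate. Do this twice and no more, and finish with two cans at rest in the bay and the third waiting at the gate. Let the cans roll by themselves: do not touch or lift the cans or the gate, do not work the dispenser of long cans, and leave the other things on the counter where they are.

Things in the scene. Friction and masses are not known exactly. Their poses are not given: they have to be found in the camera images.
- short: dispenser of short cans (the narrower, 98 mm wide), on the left or right: white sheet-steel trough fixed on the counter, lane sloping 8 degrees down to +x. Origin: on the counter below the axle; x downhill to the pick-up bay, z up. Reaches from x -200 to 147 mm; bay with low sides and end lip: x 35 to 140. Lane floor 32 mm up at the origin; sides 34 mm, bearing ears at the axle 87 mm above the floor.
- short_rocker (a joint): rocker of the short-can dispenser, rad: 0 = at rest, paddle up, gate down; 0.6 = paddle down on its stop, gate up. Axle across the lane at x 9, z 93 mm of short. The gate blade hangs 25 mm downhill of it. Springs return it to 0; pressing takes up to 6 N. Gate clears the can from 0.46; a hold-back bar then stops the second can, so one press frees one can; the next follows within 1 s of letting go.
- short_pad (a point): centre of the paddle's top face. Paddle: steel plate with black rubber top, 44 mm along the lane, 62 across, 8 thick, on the rocker's uphill end. In the frame of short, at rest x -44, y 0, z 153 mm, uphill edge tilted 20 degrees up; fully pressed x -68, z 113 mm, uphill edge 14 degrees down; between, a circle of 79 mm radius about the axle.
- long: dispenser of long cans (the wider, 144 mm wide): white sheet-steel trough fixed on the counter, lane sloping 8 degrees down to +x. Origin: on the counter below the axle; x downhill to the pick-up bay, z up. Reaches from x -200 to 147 mm; bay with low sides and end lip: x 35 to 140. Lane floor 32 mm up at the origin; sides 34 mm, bearing ears at the axle 87 mm above the floor.
- long_rocker (a joint): rocker of the long-can dispenser, rad, 0 = at rest with its gate down; to be left alone
- short_can1: short can number 1 from the gate, 53 mm diameter, 88 mm long, about 0.17 kg, lying across the lane; origin at its centre, y along its axis (it turns as it rolls)
- short_can2: short can number 2 from the gate, 53 mm diameter, 88 mm long, about 0.17 kg, lying across the lane; origin at its centre, y along its axis (it turns as it rolls)
- short_can3: short can number 3 from the gate, 53 mm diameter, 88 mm long, about 0.17 kg, lying across the lane; origin at its centre, y along its axis (it turns as it rolls)
- short_can4: short can number 4 from the gate, 53 mm diameter, 88 mm long, about 0.17 kg, lying across the lane; origin at its centre, y along its axis (it turns as it rolls)
- long_can1: long can number 1 from the gate of the other dispenser, 53 mm diameter, 134 mm long, about 0.27 kg; origin at its centre, y along its axis
- long_can2: long can number 2 from the gate of the other dispenser, 53 mm diameter, 134 mm long, about 0.27 kg; origin at its centre, y along its axis
- long_can3: long can number 3 from the gate of the other dispenser, 53 mm diameter, 134 mm long, about 0.27 kg; origin at its centre, y along its axis
- stubby: brown glass bottle with a crown cap, 60 mm diameter, 175 mm tall, standing between the dispensers; origin at the centre of its underside. Leave alone.
- tape_roll: roll of packing tape, 96 mm diameter, 48 mm high, lying between the dispensers on the robot's side; origin at the centre of its underside. Leave alone.
- carton: small cardboard carton 60 x 100 x 70 mm between the dispensers on the far side; origin at the centre of its underside. Leave alone.
- pen_mug: steel mug of pens, 72 mm diameter, 145 mm tall with the pens; origin at the centre of its underside. Leave alone.
- stapler: black stapler, 135 mm long, 50 mm high; origin at the centre of its underside. Leave alone.
- scanner: hand barcode scanner lying flat, 145 mm long, 34 mm high; origin at the centre of its underside. Leave alone.
- hole_punch: two-hole paper punch, 100 x 110 mm, 55 mm high; origin at the centre of its underside. Leave alone.

How it is judged:
On the way, in this order (a step that is already met when the one before it is completed fails the run):
1. the paddle of the short-can dispenser is pressed down by the fingers (value of joint short_rocker above 0.5 rad and contact force between the fingers and short_rocker_c6 above 0.5 N), for 0.1 s.
2. the paddle is up again, the first can is in the bay and the second is at the closed gate (x of short_can1 in the frame of short between 0.055 and 0.14 m and y of short_can1 in the frame of short between -0.012 and 0.012 m and z of short_can1 in the frame of short between 0.02 and 0.1 m and x of short_can2 in the frame of short between -0.01 and 0.018 m and y of short_can2 in the frame of short between -0.012 and 0.012 m and z of short_can2 in the frame of short between 0.02 and 0.1 m and value of joint short_rocker below 0.05 rad), for 0.2 s.
3. the paddle is pressed down by the fingers a second time (all of step 1), for 0.1 s.
At the end, for the whole second after the job is handed in: Exactly two short cans lie at rest one behind the other in the bay of their dispenser, the third waits at the gate (within about 12 mm of it) with the fourth behind it, and the rocker is back at rest (below 0.05 rad) (x of short_can1 in the frame of short between 0.095 and 0.14 m and y of short_can1 in the frame of short between -0.012 and 0.012 m and z of short_can1 in the frame of short between 0.02 and 0.1 m and linear speed of each of short_can1, short_can2, short_can3, short_can4 below 0.03 m/s and x of short_can2 in the frame of short between 0.045 and 0.085 m and y of short_can2 in the frame of short between -0.012 and 0.012 m and z of short_can2 in the frame of short between 0.02 and 0.1 m and x of short_can3 in the frame of short between -0.01 and 0.018 m and y of short_can3 in the frame of short between -0.012 and 0.012 m and z of short_can3 in the frame of short between 0.02 and 0.1 m and x of short_can4 in the frame of short between -0.065 and -0.03 m and y of short_can4 in the frame of short between -0.012 and 0.012 m and z of short_can4 in the frame of short between 0.02 and 0.1 m and value of joint short_rocker below 0.05 rad); the robot touches nothing.
It fails at once if a third short can is let out (x of short_can3 in the frame of short above 0.045 m).
It fails at once if the robot touches a can, or a can is lifted out of its lane (contact force between any of the fingers, the arm and short_can1 above 1 N or contact force between any of the fingers, the arm and short_can2 above 1 N or contact force between any of the fingers, the arm and short_can3 above 1 N or contact force between any of the fingers, the arm and short_can4 above 1 N or contact force between any of the fingers, the arm and long_can1 above 1 N or contact force between any of the fingers, the arm and long_can2 above 1 N or contact force between any of the fingers, the arm and long_can3 above 1 N or z of any of short_can1, short_can2, short_can3, short_can4 in the frame of short above 0.11 m or z of any of long_can1, long_can2, long_can3 in the frame of long above 0.11 m).
It fails at once if the robot works the gate itself (contact force between any of the fingers, the arm and short_rocker_c4 above 1 N or contact force between any of the fingers, the arm and short_rocker_c5 above 1 N).
It fails at once if the long-can dispenser is worked (value of joint long_rocker above 0.12 rad or x of long_can1 in the frame of long above 0.03 m).
It fails at once if another thing on the counter is moved by more than 25 mm or tipped over (distance of any of stubby, tape_roll, carton, pen_mug, stapler, scanner, hole_punch from where it was at the start of the episode above 0.025 m or angle between any of stubby, tape_roll, carton, pen_mug, stapler, scanner, hole_punch's own z axis and vertical above 0.35 rad).
It also fails if it takes over 51 s, if anything falls off the work surface, if the arm or the gripper's body presses on something with over 40 N, if the wrist force passes 120 N, or if a joint passes its speed limit or range.

## Working session

There is one attempt and no reset: what is moved stays moved. The work goes in short steps, Python scripts to look and compute and a shell command to move; the robot and the scene stay as the last step left them, time stands still between calls to the robot, and variables do not carry over. Pictures are saved under pics/ and viewed, and the job is handed in when it is done.

```bash
mkdir -p pics; ls; python3 - <<'E'
from plant import *
import cv2
print(get_state())
for n in ("top","side"):
    s=snapshot(n); cv2.imwrite(f"pics/{n}0.png",s["image"][:,:,::-1]); print(n,s["fx"],s["fy"],s["cx"],s["cy"],s["world_to_cam"])
E
```

```text
pics
{'time_s': 0.0, 'qpos': array([ 1.15800576e+00,  3.42736966e-01,  1.52501204e+00, -2.41046164e-05,
        1.27536791e+00, -1.45976623e-01]), 'qd': array([-0.00110566, -0.00035749, -0.00065437, -0.00010589, -0.00066521,
        0.00078323]), 'effort': array([ 1.40263772e-03, -4.31230617e+01, -2.44223428e+01,  7.17768981e-02,
        5.59402665e-02, -1.32312734e-04]), 'ee_pos': array([0.13821489, 0.50601718, 0.19323933]), 'tcp_rot': array([-3.14008125e+00, -1.98912578e-04,  2.87478559e+00]), 'wrist_force': array([-0.30317526,  0.31692143,  0.03358379]), 'wrist_torque': array([ 0.02706831,  0.01456945, -0.03658915]), 'opening': 0.09195929317958337}
top 451.82859141896523 451.82859141896523 320.26531840101717 198.74887652148087 [[ 0.02087495 -0.99953581  0.02218999 -0.02719007]
 [-0.98051891 -0.02480357 -0.19485239  0.54163225]
 [ 0.19531233 -0.01769017 -0.98058154  1.2360915 ]
 [ 0.          0.          0.          1.        ]]
side 389.055624488129 389.055624488129 317.7841900799602 195.96767929081707 [[-0.9792297  -0.20274639  0.00176259  0.53655465]
 [-0.16119851  0.77322893 -0.61329606  0.14189134]
 [ 0.12298067 -0.60084184 -0.78985115  1.13987769]
 [ 0.          0.          0.          1.        ]]
```

View pics/top0.png

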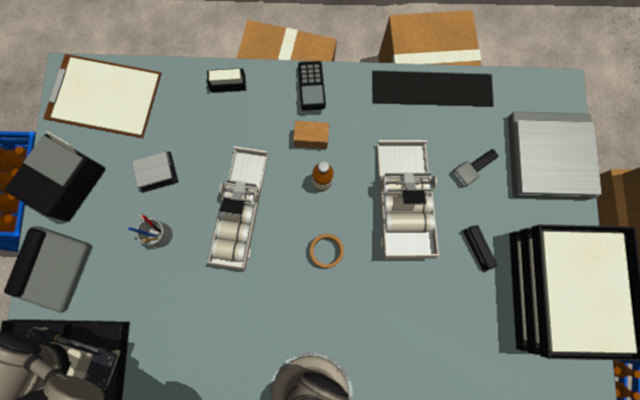

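View pics/side0.png

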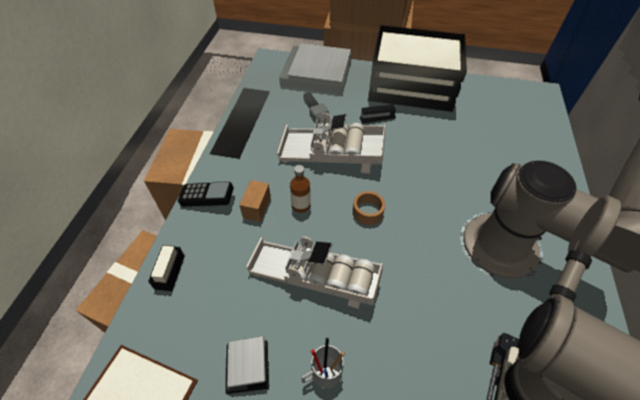

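The narrower dispenser is on the left: the paddle is at about (232,206) in the top view and (318,250) in the side view, with the bay on the far side. I'll zoom in to fit its pose.

```bash
python3 - <<'E'
import cv2
a=cv2.imread("pics/top0.png")[135:285,190:290]
b=cv2.imread("pics/side0.png")[225:315,235:395]
cv2.imwrite("pics/ztop.png",cv2.resize(a,None,fx=4,fy=4,interpolation=cv2.INTER_CUBIC))
cv2.imwrite("pics/zside.png",cv2.resize(b,None,fx=5,fy=5,interpolation=cv2.INTER_CUBIC))
E
```

```text
(no output)
```

View pics/ztop.png

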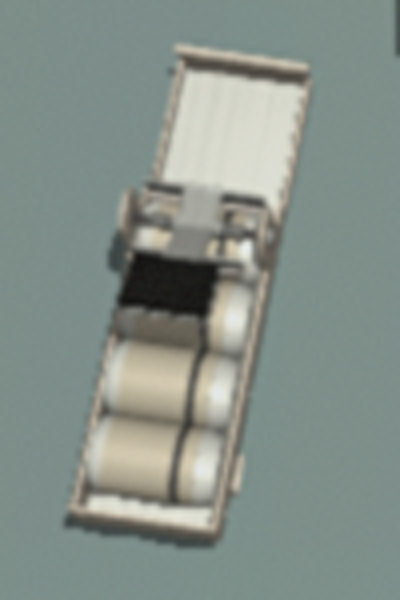

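View pics/zside.png

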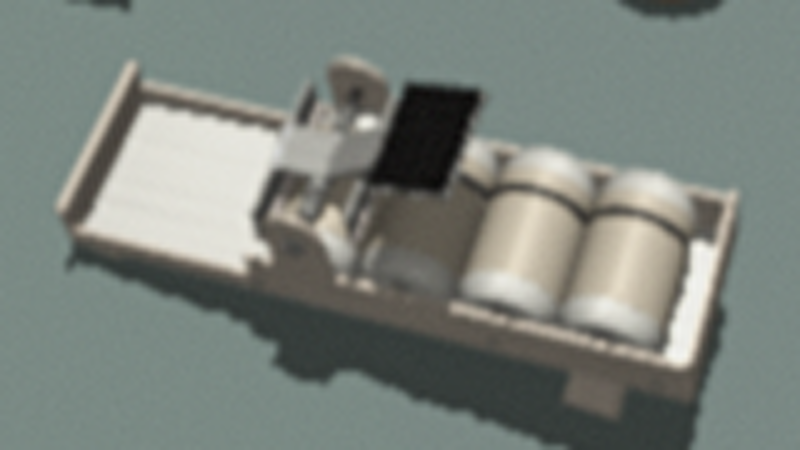

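```bash
cat > h.py <<'E'
from plant import *
import numpy as np, cv2
from scipy.optimize import least_squares
def proj(s,P):
    q=np.c_[P,np.ones(len(P))]@np.array(s["world_to_cam"]).T
    return np.c_[q[:,0]/q[:,2]*s["fx"]+s["cx"], q[:,1]/q[:,2]*s["fy"]+s["cy"]]
def toW(p,L):
    c,s=np.cos(p[2]),np.sin(p[2]); L=np.asarray(L,float)
    return np.c_[p[0]+c*L[:,0]-s*L[:,1],p[1]+s*L[:,0]+c*L[:,1],L[:,2]]
E
python3 - <<'E'
from h import *
t=np.radians(20); c=np.array([-.044,0,.153]); u=np.array([-np.cos(t),0,np.sin(t)])*.022; y=np.array([0,.031,0])
L=np.array([c+u+y,c+u-y,c-u+y,c-u-y,[-.2,.049,.094],[-.2,-.049,.094]])
T=np.array([[120,308],[210,320],[130,252],[220,265],[70,515],[217,540]])
S=np.array([[440,193],[482,92],[370,183],[408,83],[692,370],[738,190]])
T=(T+.5)/4-.5+[190,135]; S=(S+.5)/5-.5+[235,225]
st,ss=snapshot("top"),snapshot("side")
def f(p):
    W=toW(p,L); return np.r_[proj(st,W)-T,proj(ss,W)-S].ravel()
for n in (4,6):
    def f(p):
        W=toW(p,L[:n]); return np.r_[proj(st,W)-T[:n],proj(ss,W)-S[:n]].ravel()
    r=least_squares(f,[.5,.2,0],loss="soft_l1"); print(r.x,np.round(r.fun.reshape(-1,2),1).tolist())
    print("pad rest/pressed",toW(r.x,[c,[-.068,0,.113]]))
s=get_state();print(s["ee_pos"],s["tcp_rot"])
for im,sn,nm in ((st,"top",'t'),(ss,"side",'s')):
    I=im["image"][:,:,::-1].copy(); 
    x=L.tolist()+[[.147,.049,.03],[.147,-.049,.03],[.009,.049,.093],[.009,-.049,.093]]
    I=cv2.resize(I,None,fx=5,fy=5)
    for q in proj(im,toW(r.x,x)): cv2.circle(I,tuple(int(v) for v in (q+.5)*5),5,(0,0,255),2)
    m=proj(im,toW(r.x,[[0,0,.1]]))[0]*5; a,b=int(m[0]),int(m[1]); cv2.imwrite(f"pics/fit{nm}.png",I[max(b-300,0):b+300,max(a-400,0):a+400])
E
```

```text
[ 0.54123755  0.2124637  -0.11463713] [[-1.5, -0.1], [-0.3, 0.2], [-0.1, -0.5], [0.7, -0.5], [1.7, 0.2], [1.0, -1.0], [-0.7, 0.4], [-0.2, -0.5]]
pad rest/pressed [[0.49752635 0.2174967  0.153     ]
 [0.47368388 0.22024197 0.113     ]]
[ 0.54213181  0.21221494 -0.11522183] [[-1.4, -0.5], [-0.2, -0.2], [0.0, -0.8], [0.8, -0.8], [0.3, 0.5], [-0.2, -0.7], [1.4, 0.1], [0.6, -1.1], [-1.0, 0.2], [-0.5, -0.7], [1.7, 0.0], [1.3, 1.4]]
pad rest/pressed [[0.49842356 0.21727349 0.153     ]
 [0.4745827  0.2200327  0.113     ]]
[0.13826616 0.50617392 0.19351565] [-3.14065074e+00 -1.53829090e-04  2.87478334e+00]
```

View pics/fitt.png

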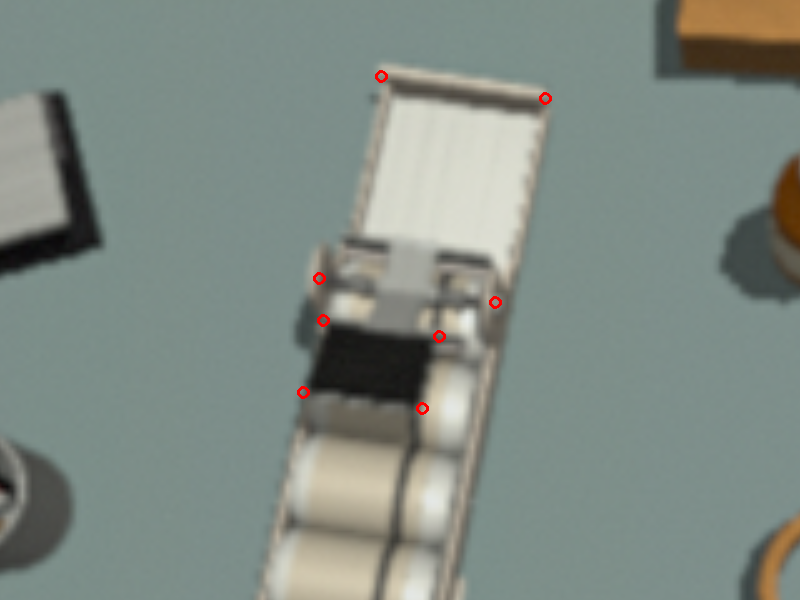

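View pics/fits.png

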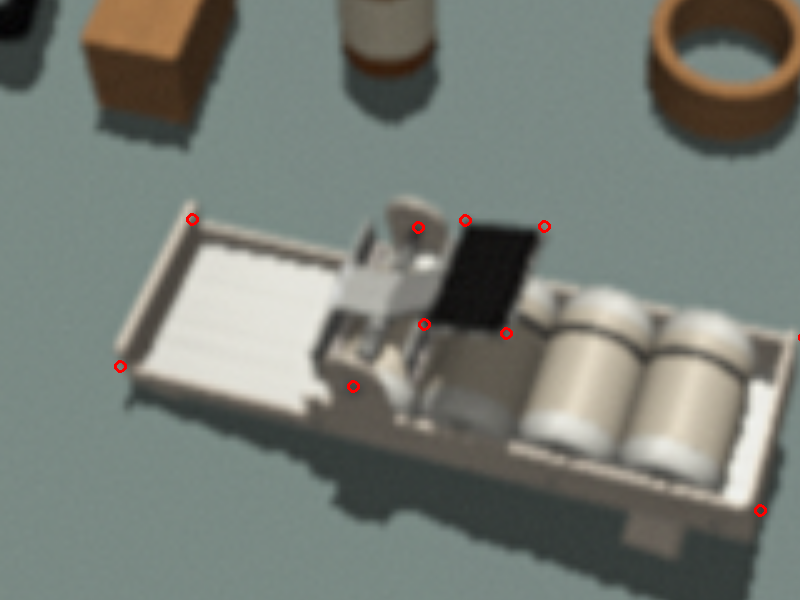

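```bash
cat >> h.py <<'E'
from scipy.spatial.transform import Rotation as Ro
P=np.array([.5421,.2122,-.1152])
def shift(lx,ly,z,yaw=np.pi-.1152):
    s=get_state(); R=Ro.from_euler("xyz",s["tcp_rot"]).as_matrix()
    d=toW(P,[[lx,ly,z]])[0]-s["ee_pos"]
    R2=Ro.from_euler("xyz",[np.pi,0,yaw]).as_matrix()
    print("t",round(s["time_s"],2),"shift cm",np.round(R.T@d*100,2),"roll",np.round(np.degrees(Ro.from_matrix(R.T@R2).as_rotvec()),2))
def local():
    s=get_state(); e=s["ee_pos"]-[P[0],P[1],0]; c,n=np.cos(P[2]),np.sin(P[2])
    print("local mm",np.round([1e3*(c*e[0]+n*e[1]),1e3*(-n*e[0]+c*e[1]),1e3*e[2]],1),"rot",s["tcp_rot"].round(3),"F",s["wrist_force"].round(1),"open",round(s["opening"],4))
E
python3 -c "
from h import *
shift(-.046,0,.22)"
```

```text
t 0.2 shift cm [-42.16 -18.41  -2.64] roll [-0.05 -0.01 -8.69]
```

```bash
python3 -m crank '[{"dx":0,"dy":0,"dz":-3,"roll":0},{"dx":-3,"dy":-1.3,"dz":-4,"roll":-1},{"dx":-7,"dy":-3,"dz":-4,"roll":-2},{"dx":-11,"dy":-4.8,"dz":-4,"roll":-3},{"dx":-15,"dy":-6.5,"dz":-4,"roll":-4},{"dx":-19,"dy":-8.3,"dz":-4,"roll":-5},{"dx":-23,"dy":-10,"dz":-4,"roll":-6},{"dx":-26,"dy":-11.3,"dz":-4,"roll":-7}]' 0 10; python3 -c "
from h import *
local();shift(-.046,0,.22)"
```

```text
time_s: 1.0
ee_pos: [0.3609, 0.3269, 0.2335]
tcp_rot: [-3.14, 0.0, 2.996]
wrist_force: [0.4, 0.1, -0.1]
opening: 0.0322
local mm [-193.2   93.1  233.5] rot [-3.14   0.     2.996] F [ 0.4  0.1 -0.1] open 0.0322
t 1.0 shift cm [-14.99  -8.87   1.36] roll [-0.06 -0.   -1.71]
```

```bash
python3 -m crank '[{"dx":-4,"dy":-2.4,"dz":0,"roll":-0.5},{"dx":-8,"dy":-4.7,"dz":0,"roll":-1},{"dx":-11.5,"dy":-6.8,"dz":0.5,"roll":-1.7},{"dx":-14,"dy":-8.3,"dz":1,"roll":-1.7},{"dx":-15,"dy":-8.9,"dz":1.4,"roll":-1.7},{"dx":-15,"dy":-8.9,"dz":1.4,"roll":-1.7},{"dx":-15,"dy":-8.9,"dz":1.4,"roll":-1.7},{"dx":-15,"dy":-8.9,"dz":1.4,"roll":-1.7}]'; python3 - <<'E'
from h import *
local();shift(-.046,0,.17)
for n,k in (("top",1),("side",1)):
    s=snapshot(n); I=cv2.resize(s["image"][:,:,::-1],None,fx=4,fy=4)
    m=proj(s,toW(P,[[-.04,0,.15]]))[0]*4; a,b=int(m[0]),int(m[1]); cv2.imwrite(f"pics/a_{n}.png",I[max(b-300,0):b+300,max(a-300,0):a+300])
E
```

```text
time_s: 1.8
ee_pos: [0.4956, 0.2182, 0.22]
tcp_rot: [-3.141, 0.0, 3.028]
wrist_force: [-0.1, 0.2, 0.2]
opening: 0.0004
local mm [-46.9   0.6 220. ] rot [-3.141  0.     3.028] F [-0.1  0.2  0.2] open 0.0004
t 1.8 shift cm [-0.09 -0.06  5.  ] roll [-0.04  0.    0.07]
```

View pics/a_side.png

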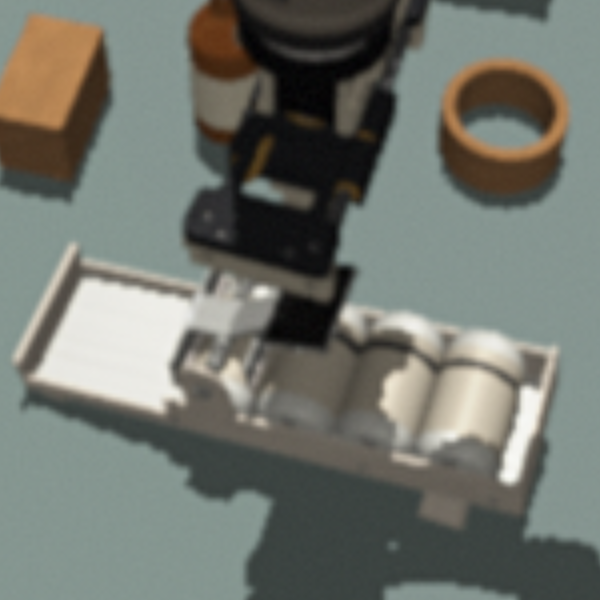

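View pics/a_top.png

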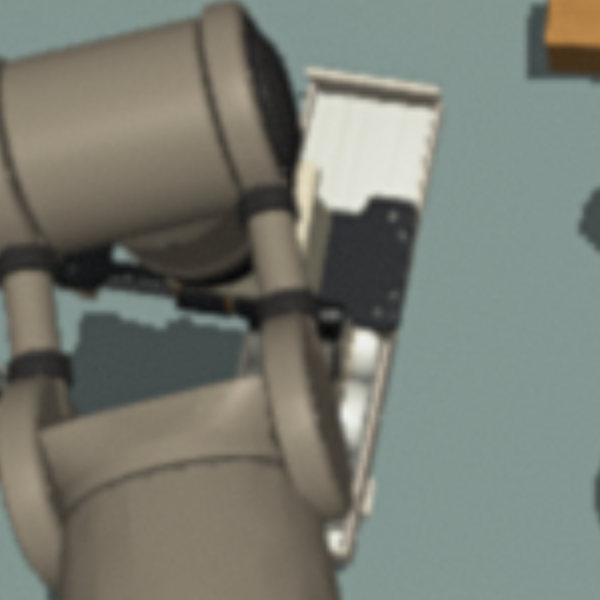

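```bash
python3 - <<'E'
from h import *
s=snapshot("side"); e=get_state()["ee_pos"]
q=proj(s,np.array([e,e+[0,0,.066],e+[0,.019,0],e+[0,.095,.066]])); print(q)
I=cv2.resize(s["image"][:,:,::-1],None,fx=5,fy=5)
for v in q: cv2.circle(I,tuple(int(k) for k in (v+.5)*5),5,(0,0,255),2)
a,b=(q[0]*5).astype(int); cv2.imwrite("pics/b.png",I[max(b-300,0):b+300,a-400:a+400])
w=snapshot("wrist"); cv2.imwrite("pics/bw.png",w["image"][:,:,::-1]); print(w["mount"])
E
```

```text
[[320.89593234 237.46432478]
 [321.14178652 221.3665914 ]
 [319.24187969 244.46117948]
 [311.86143751 259.53128349]]
[[-8.59408239e-04 -9.64452923e-01 -2.64253326e-01  7.23694576e-02]
 [ 9.99999180e-01 -1.07986727e-03  6.89011625e-04  1.93414353e-04]
 [-9.49877794e-04 -2.64252517e-01  9.64453060e-01 -1.89348322e-01]
 [ 0.00000000e+00  0.00000000e+00  0.00000000e+00  1.00000000e+00]]
```

View pics/b.png

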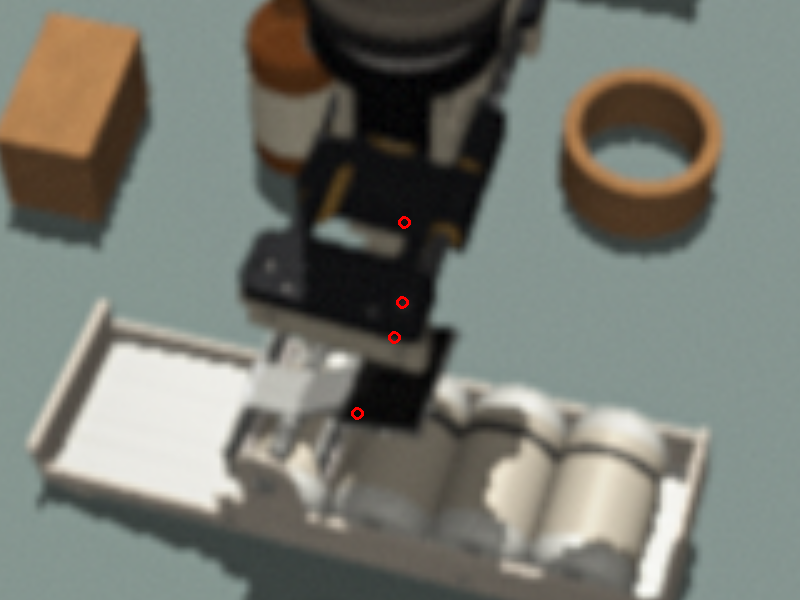

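View pics/bw.png

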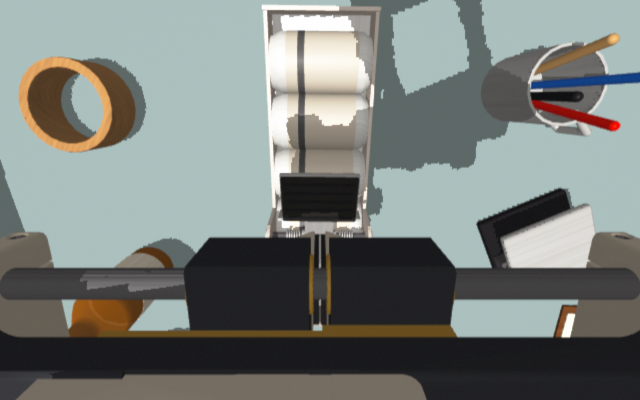

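```bash
python3 -m crank '[{"dx":0,"dy":0,"dz":2,"roll":0},{"dx":0,"dy":-0.1,"dz":4,"roll":0},{"dx":0,"dy":-0.1,"dz":5.5,"roll":0},{"dx":0,"dy":-0.1,"dz":5.5,"roll":0},{"dx":0,"dy":-0.1,"dz":5.5,"roll":0}]'; python3 -c "
from h import *
local()"
```

```text
time_s: 2.5
ee_pos: [0.4959, 0.2171, 0.1655]
tcp_rot: [-3.141, 0.001, 3.028]
wrist_force: [-0.4, -0.1, -1.1]
opening: -0.0002
local mm [-46.4  -0.4 165.5] rot [-3.141e+00  1.000e-03  3.028e+00] F [-0.4 -0.1 -1.1] open -0.0002
```

```bash
python3 -m crank '[{"dx":0.1,"dy":0,"dz":0.8,"roll":0},{"dx":0.3,"dy":0,"dz":1.6,"roll":0},{"dx":0.8,"dy":0,"dz":2.4,"roll":0},{"dx":1.2,"dy":0,"dz":3.1,"roll":0},{"dx":1.6,"dy":0,"dz":3.8,"roll":0},{"dx":1.9,"dy":0,"dz":4.4,"roll":0},{"dx":2.1,"dy":0,"dz":4.8,"roll":0},{"dx":2.1,"dy":0,"dz":4.8,"roll":0}]'; python3 - <<'E'
from h import *
local()
for n in ("side","wrist"):
    s=snapshot(n); cv2.imwrite(f"pics/p1_{n}.png",s["image"][:,:,::-1])
    if n=="side": cv2.imwrite("pics/p1_side.png",cv2.resize(s["image"][200:320,235:395,::-1],None,fx=5,fy=5))
E
```

```text
time_s: 3.3
ee_pos: [0.4739, 0.2196, 0.1171]
tcp_rot: [-3.141, -0.001, 3.028]
wrist_force: [-2.4, -0.2, 3.8]
opening: 0.0002
local mm [-68.6  -0.5 117.1] rot [-3.141e+00 -1.000e-03  3.028e+00] F [-2.4 -0.2  3.8] open 0.0002
```

View pics/p1_side.png

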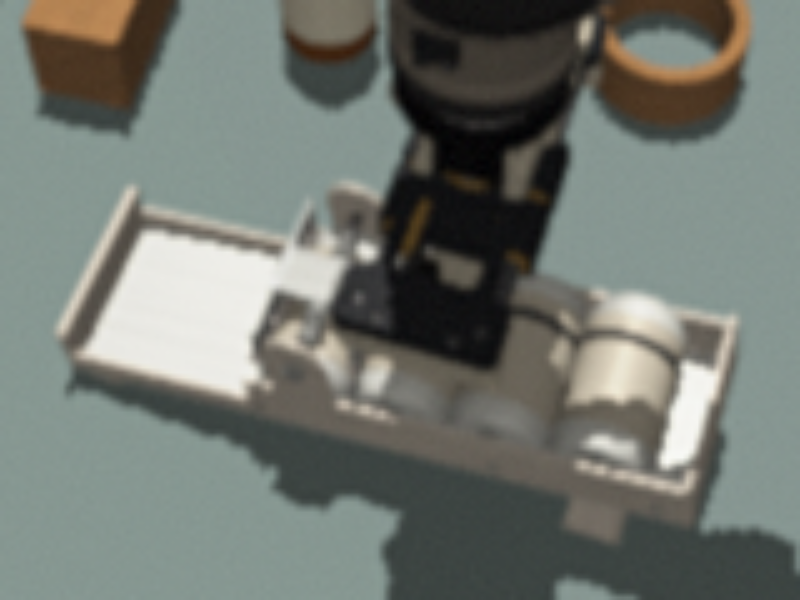

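View pics/p1_wrist.png

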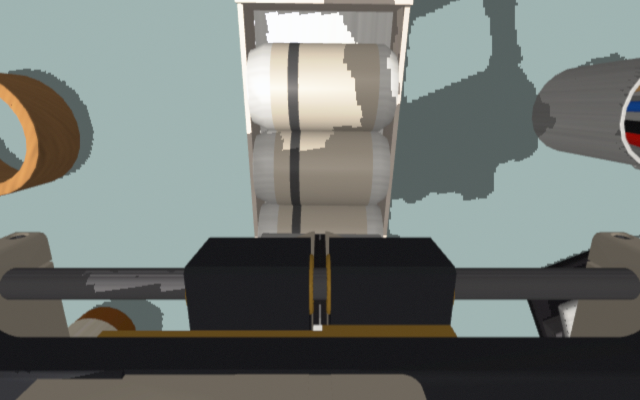

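The side view shows the gate plate lifting at (305,270), but the bay is still empty. I'll press slightly deeper and hold.

```bash
python3 -m crank '[{"dx":0,"dy":0,"dz":0.1,"roll":0},{"dx":0,"dy":0,"dz":0.2,"roll":0},{"dx":0,"dy":0,"dz":0.2,"roll":0},{"dx":0,"dy":0,"dz":0.2,"roll":0}]'; python3 - <<'E'
from h import *
local()
s=snapshot("side"); cv2.imwrite("pics/p2_side.png",cv2.resize(s["image"][200:320,235:395,::-1],None,fx=5,fy=5))
E
```

```text
time_s: 3.8
ee_pos: [0.4748, 0.2196, 0.1159]
tcp_rot: [-3.141, 0.001, 3.028]
wrist_force: [-3.6, 0.1, 5.5]
opening: 0.0005
local mm [-67.7  -0.3 115.9] rot [-3.141e+00  1.000e-03  3.028e+00] F [-3.6  0.1  5.5] open 0.0005
```

View pics/p2_side.png

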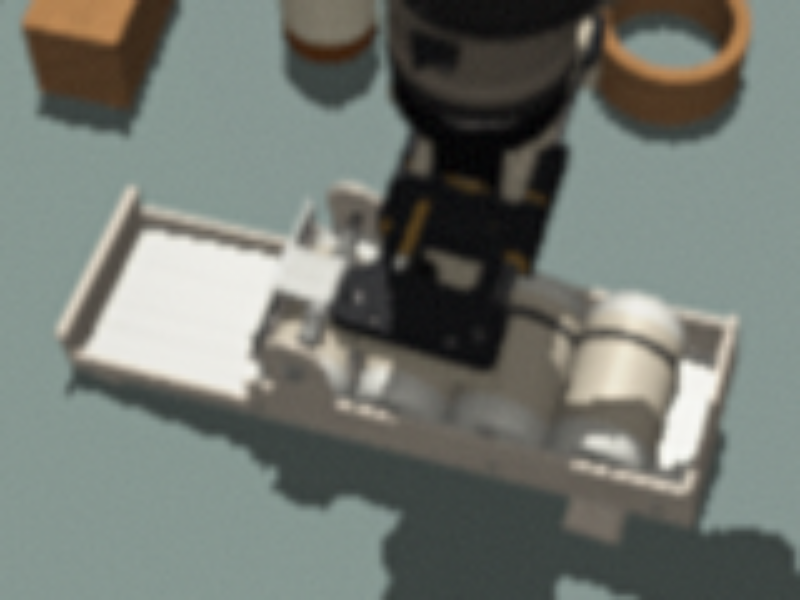

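```bash
python3 - <<'E'
from h import *
s=snapshot("side"); a=cv2.imread("pics/side0.png"); b=s["image"][:,:,::-1].copy()
f=lambda I:cv2.resize(I[232:292,280:330],None,fx=8,fy=8,interpolation=cv2.INTER_CUBIC)
A,B=f(a),f(b)
def rot(p,t):
    x,z=p[0]-.009,p[2]-.093; c,n=np.cos(t),np.sin(t)   # paddle (−x) goes down, gate (+x) up
    return [.009+c*x-n*z,p[1],.093+n*x+c*z]
c=np.array([-.044,0,.153]); t0=np.radians(20); u=np.array([-np.cos(t0),0,np.sin(t0)])*.022
for I,t,col in ((A,0,(0,0,255)),(B,0,(0,0,255)),(B,.3,(0,255,255)),(B,.6,(0,255,0))):
    for p in ([.034,.03,.093],[.034,-.03,.093],c+u+[0,.031,0],c-u+[0,.031,0],c-u-[0,.031,0]):
        q=proj(s,toW(P,[rot(p,t)]))[0]-[280,232]; cv2.circle(I,tuple(int(v) for v in (q+.5)*8),4,col,1)
print(rot(c,.6)); cv2.imwrite("pics/cmp.png",np.hstack([A,B])[:, :800])
E
```

```text
[np.float64(-0.06862133599391507), np.float64(0.0), np.float64(0.11259408580464383)]
```

View pics/cmp.png

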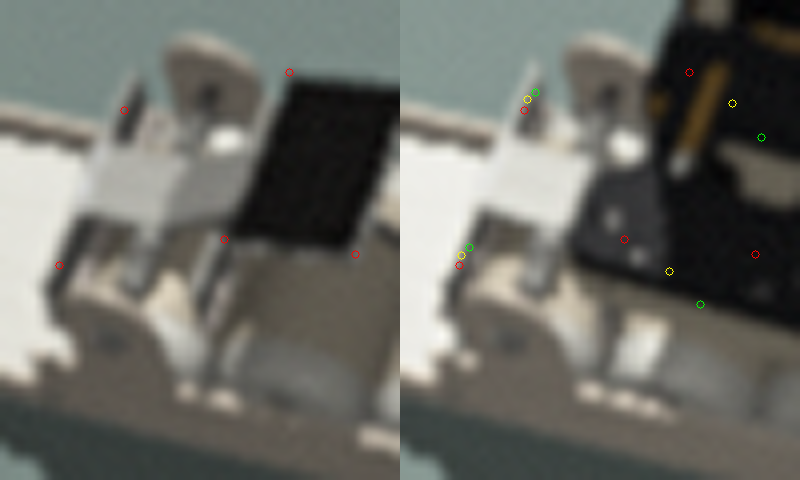

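The gate has lifted only partly: a gap has opened behind can 1, at about (640,345) in the right half. I'll go deeper in small steps until I feel the stop.

```bash
python3 -m crank '[{"dx":0,"dy":0,"dz":0.2,"roll":0},{"dx":0,"dy":0,"dz":0.2,"roll":0},{"dx":0,"dy":0,"dz":0.3,"roll":0},{"dx":0,"dy":0,"dz":0.3,"roll":0}]'; python3 - <<'E'
from h import *
local()
s=snapshot("side"); cv2.imwrite("pics/p3_side.png",cv2.resize(s["image"][200:320,235:395,::-1],None,fx=5,fy=5))
E
```

```text
time_s: 4.3
ee_pos: [0.4749, 0.2196, 0.1128]
tcp_rot: [-3.141, 0.001, 3.028]
wrist_force: [-2.7, 0.5, 3.4]
opening: 0.0005
local mm [-67.6  -0.3 112.8] rot [-3.141e+00  1.000e-03  3.028e+00] F [-2.7  0.5  3.4] open 0.0005
```

View pics/p3_side.png

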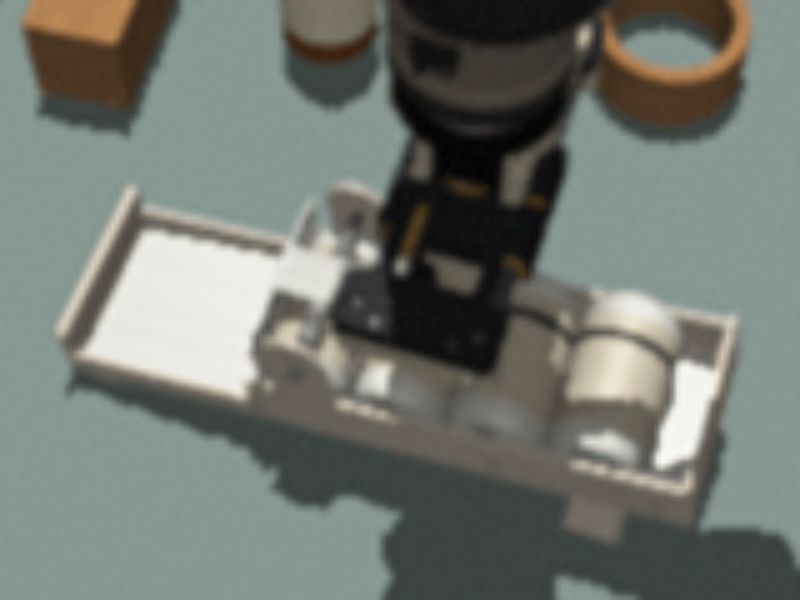

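```bash
cat >> h.py <<'E'
def rot(p,t):
    x,z=p[0]-.009,p[2]-.093; c,n=np.cos(t),np.sin(t)
    return [.009+c*x-n*z,p[1],.093+n*x+c*z]
c0=np.array([-.044,0,.153]); t0=np.radians(20); u0=np.array([-np.cos(t0),0,np.sin(t0)])*.022
def wproj(st,w,W):
    R=Ro.from_euler("xyz",st["tcp_rot"]).as_matrix(); T=np.eye(4); T[:3,:3]=R; T[:3,3]=st["ee_pos"]
    M=np.linalg.inv(T@np.array(w["mount"])); q=np.c_[W,np.ones(len(W))]@M.T
    return np.c_[q[:,0]/q[:,2]*w["fx"]+w["cx"], q[:,1]/q[:,2]*w["fy"]+w["cy"]]
E
python3 - <<'E'
from h import *
st=get_state(); w=snapshot("wrist"); I=w["image"][:,:,::-1].copy(); print(w["fx"],wproj(st,w,[st["ee_pos"]]))
for t,col in ((0,(0,0,255)),(.3,(0,255,255)),(.45,(255,0,255)),(.6,(0,255,0))):
    for p in (c0+u0+[0,.031,0],c0+u0-[0,.031,0]):
        q=wproj(st,w,toW(P,[rot(p,t)]))[0]; print(t,q); cv2.circle(I,tuple(int(v) for v in q),4,col,1)
cv2.imwrite("pics/p3w.png",I)
E
```

```text
339.62908482502587 [[318.96270041 231.3306431 ]]
0 [386.76467427 274.575557  ]
0 [252.22532339 274.5059333 ]
0.3 [379.32021755 222.43041134]
0.3 [259.67822416 222.3563981 ]
0.45 [375.48069186 204.82696586]
0.45 [263.50961442 204.75387575]
0.6 [371.78878147 192.60410668]
0.6 [267.1873562  192.53334805]
```

View pics/p3w.png

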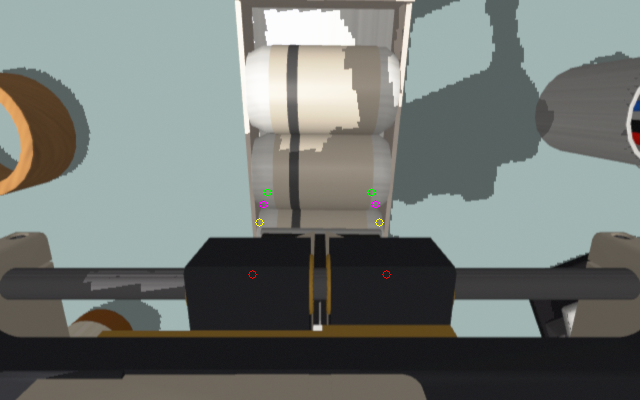

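```bash
python3 - <<'E'
from h import *
w=snapshot("wrist"); st=dict(ee_pos=np.array([.4956,.2182,.22]),tcp_rot=np.array([-3.141,0,3.028]))
W=toW(P,[c0+u0+[0,.031,0],c0+u0-[0,.031,0],c0-u0+[0,.031,0],c0-u0-[0,.031,0],[-.2,.049,.094],[-.2,-.049,.094]])
print(wproj(st,w,W))
for e in ([.4956,.2182,.22],): 
  R=Ro.from_euler("xyz",st["tcp_rot"]).as_matrix()
  for d in ([0,0,0],[.0095,0,0],[-.0095,0,0],[.0095,.019,0],[0.0095,.019,-.05],[.01,0.037,-.066]): print(d,wproj(st,w,[np.array(e)+R@np.array(d)]))
I=cv2.imread("pics/bw.png")[150:340,180:460]; cv2.imwrite("pics/bwz.png",cv2.resize(I,None,fx=2.8,fy=2.8))
I=w["image"][150:340,180:460,::-1]; cv2.imwrite("pics/p3wz.png",cv2.resize(I,None,fx=2.8,fy=2.8))
E
```

```text
[[359.62185378 180.58104038]
 [276.85078797 180.52687191]
 [355.92938235 225.73763306]
 [280.68291183 225.69381525]
 [377.29838651   4.51166273]
 [259.60503391   4.40154563]]
[0, 0, 0] [[318.96268072 231.33065896]]
[0.0095, 0, 0] [[318.94215738 216.13087914]]
[-0.0095, 0, 0] [[318.98269957 246.15680493]]
[0.0095, 0.019, 0] [[351.32933418 216.09470258]]
[0.0095, 0.019, -0.05] [[361.60394417 251.56617227]]
[0.01, 0.037, -0.066] [[411.60231713 267.05011211]]
```

View pics/bwz.png

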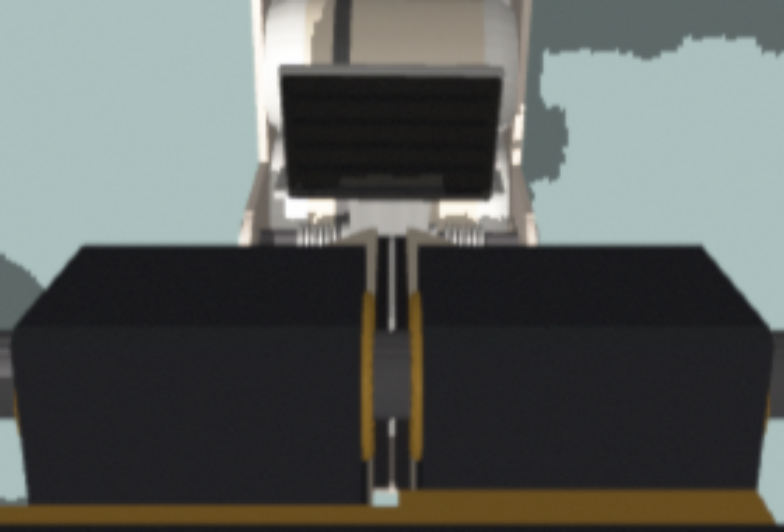

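View pics/p3wz.png

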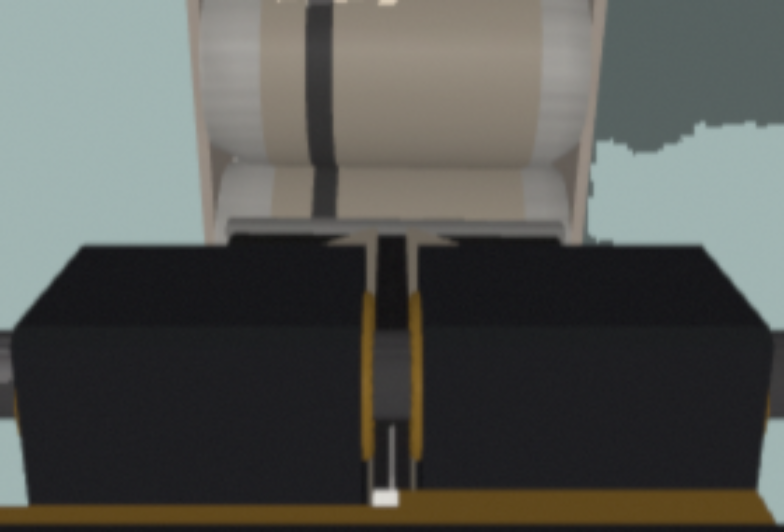

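The finger image sits about 20–24 mm shorter than the stated TCP. The paddle edge at row ≈ 231 in the wrist view fits only θ ≈ 0.25–0.3. I'll press another 10 mm, which still clears the can top at ~93 mm, and recheck.

```bash
python3 -m crank '[{"dx":0,"dy":0,"dz":0.3,"roll":0},{"dx":0,"dy":0,"dz":0.6,"roll":0},{"dx":0,"dy":0,"dz":0.9,"roll":0},{"dx":0,"dy":0,"dz":0.9,"roll":0}]'; python3 - <<'E'
from h import *
local()
st=get_state(); w=snapshot("wrist"); I=w["image"][:,:,::-1].copy()
for t in (.3,.4,.5,.6):
    print(t,[wproj(st,w,toW(P,[rot(c0+u0+[0,s*.031,0],t)]))[0].round(1) for s in (1,-1)])
cv2.imwrite("pics/p4wz.png",cv2.resize(I[150:340,180:460],None,fx=2.8,fy=2.8))
E
```

```text
time_s: 4.85
ee_pos: [0.4748, 0.2196, 0.1033]
tcp_rot: [-3.141, 0.0, 3.028]
wrist_force: [-1.8, 0.3, 3.7]
opening: 0.0005
local mm [-67.7  -0.4 103.3] rot [-3.141  0.     3.028] F [-1.8  0.3  3.7] open 0.0005
0.3 [array([382.8, 229. ]), array([256.6, 228.9])]
0.4 [array([379.9, 215.7]), array([259.4, 215.6])]
0.5 [array([377.1, 205. ]), array([262.2, 205. ])]
0.6 [array([374.4, 196.9]), array([264.8, 196.8])]
```

View pics/p4wz.png

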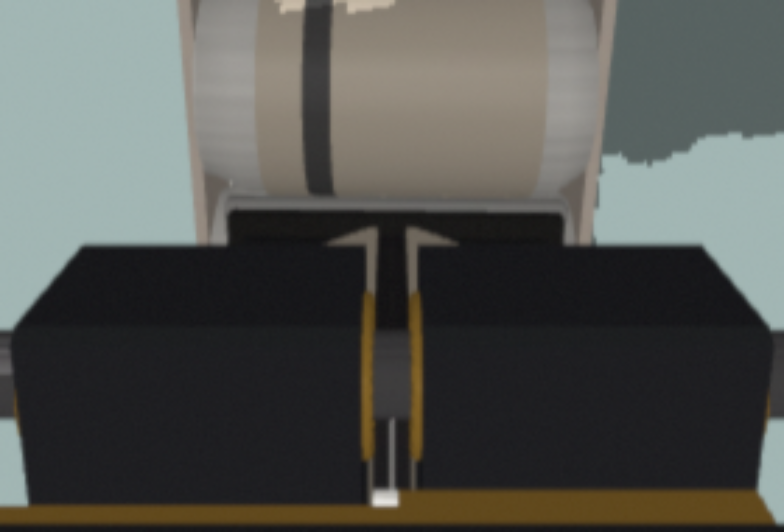

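Confirmed: the paddle moves down with the tips, and its edge is now at row ≈ 222 (θ ≈ 0.38). I'll keep pressing toward the stop.

```bash
python3 -m crank '[{"dx":0,"dy":0,"dz":0.3,"roll":0},{"dx":0,"dy":0,"dz":0.6,"roll":0},{"dx":0,"dy":0,"dz":0.9,"roll":0},{"dx":0,"dy":0,"dz":1.0,"roll":0},{"dx":0,"dy":0,"dz":1.0,"roll":0}]'; python3 - <<'E'
from h import *
local()
st=get_state(); w=snapshot("wrist"); I=w["image"][:,:,::-1].copy()
for t in (.4,.5,.6):
    print(t,[wproj(st,w,toW(P,[rot(c0+u0+[0,s*.031,0],t)]))[0].round(1) for s in (1,-1)])
cv2.imwrite("pics/p5wz.png",cv2.resize(I[150:340,180:460],None,fx=2.8,fy=2.8))
s=snapshot("side"); cv2.imwrite("pics/p5_side.png",cv2.resize(s["image"][200:320,235:395,::-1],None,fx=5,fy=5))
E
```

```text
time_s: 5.4
ee_pos: [0.474, 0.2196, 0.0934]
tcp_rot: [-3.141, -0.001, 3.028]
wrist_force: [-4.0, 0.9, 5.8]
opening: 0.0005
local mm [-68.5  -0.4  93.4] rot [-3.141e+00 -1.000e-03  3.028e+00] F [-4.   0.9  5.8] open 0.0005
0.4 [array([383.4, 223.5]), array([256.1, 223.4])]
0.5 [array([380.3, 212. ]), array([259.2, 211.9])]
0.6 [array([377.3, 203.1]), array([262.2, 203. ])]
```

View pics/p5wz.png

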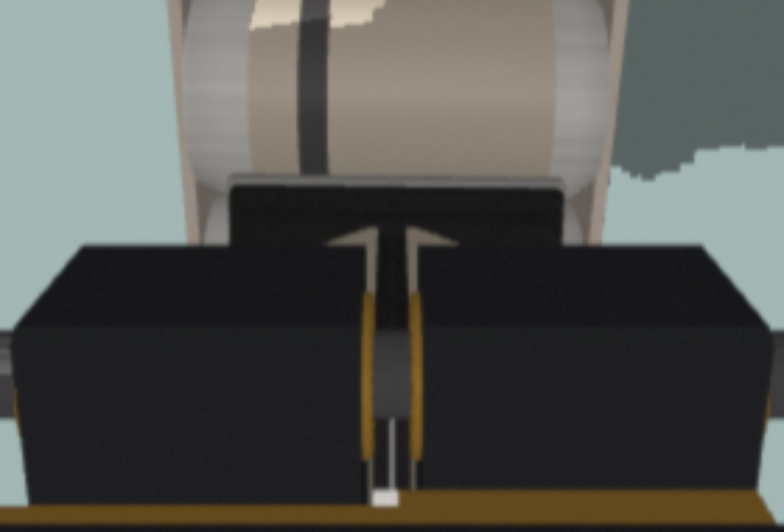

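View pics/p5_side.png

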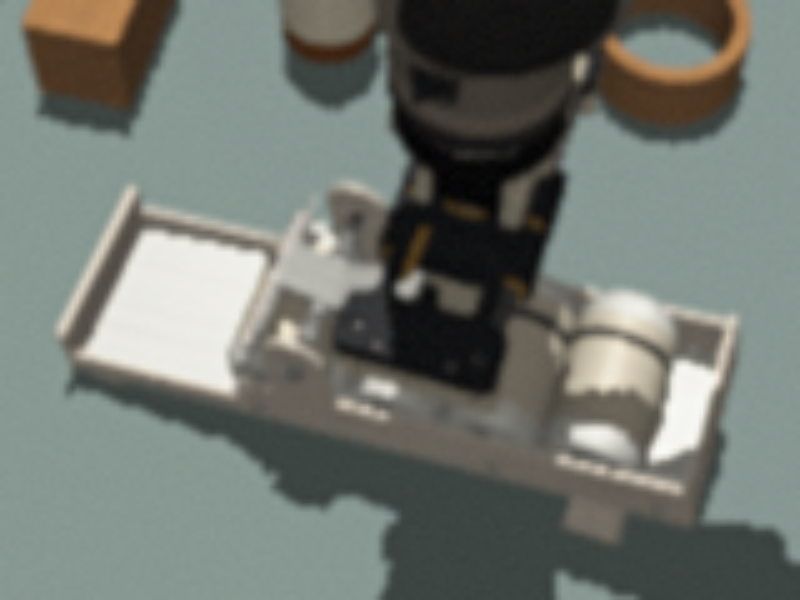

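```bash
python3 -m crank '[{"dx":0,"dy":0,"dz":0.2,"roll":0},{"dx":0,"dy":0,"dz":0.4,"roll":0},{"dx":0,"dy":0,"dz":0.5,"roll":0},{"dx":0,"dy":0,"dz":0.5,"roll":0},{"dx":0,"dy":0,"dz":0.5,"roll":0}]'; python3 - <<'E'
from h import *
local()
st=get_state(); w=snapshot("wrist"); I=w["image"][:,:,::-1].copy()
for t in (.4,.5,.6):
    print(t,[wproj(st,w,toW(P,[rot(c0+u0+[0,s*.031,0],t)]))[0].round(1) for s in (1,-1)])
cv2.imwrite("pics/p6wz.png",cv2.resize(I[150:340,180:460],None,fx=2.8,fy=2.8))
s=snapshot("side"); cv2.imwrite("pics/p6_side.png",cv2.resize(s["image"][200:320,235:395,::-1],None,fx=5,fy=5))
E
```

```text
time_s: 6.0
ee_pos: [0.4731, 0.2197, 0.0884]
tcp_rot: [-3.14, -0.003, 3.028]
wrist_force: [-7.4, 0.7, 7.6]
opening: 0.0006
local mm [-69.4  -0.5  88.4] rot [-3.140e+00 -3.000e-03  3.028e+00] F [-7.4  0.7  7.6] open 0.0006
0.4 [array([385.3, 228.8]), array([254.4, 228.7])]
0.5 [array([382.1, 216.7]), array([257.7, 216.6])]
0.6 [array([378.9, 207.4]), array([260.8, 207.3])]
```

View pics/p6wz.png

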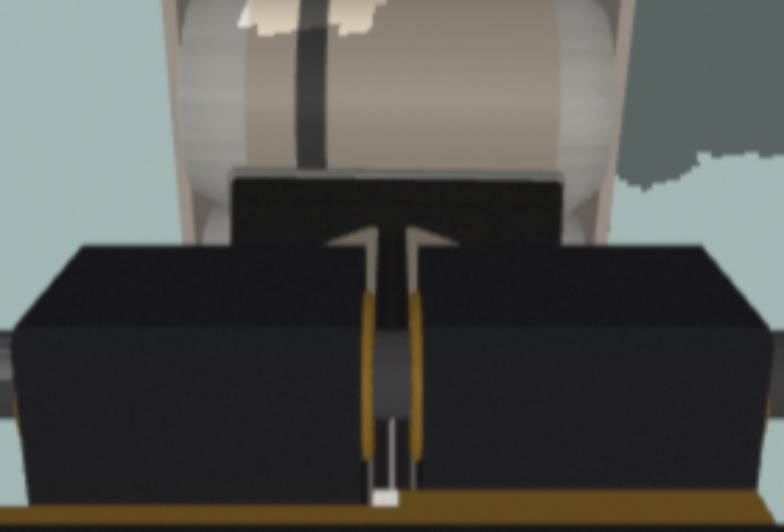

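View pics/p6_side.png

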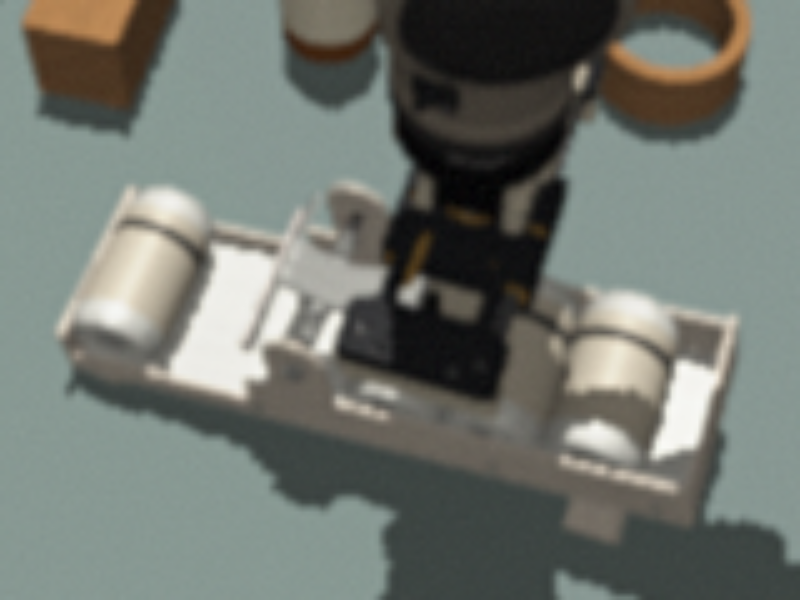

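Can 1 rolled to the bay end lip at about (140,270). I'll press a touch more so the rocker is clearly past 0.5 rad.

```bash
python3 -m crank '[{"dx":0,"dy":0,"dz":0.2,"roll":0},{"dx":0,"dy":0,"dz":0.3,"roll":0},{"dx":0,"dy":0,"dz":0.3,"roll":0}]'; python3 - <<'E'
from h import *
local()
st=get_state(); w=snapshot("wrist"); I=w["image"][:,:,::-1].copy()
for t in (.4,.5,.6):
    print(t,[wproj(st,w,toW(P,[rot(c0+u0+[0,s*.031,0],t)]))[0].round(1) for s in (1,-1)])
cv2.imwrite("pics/p7wz.png",cv2.resize(I[150:340,180:460],None,fx=2.8,fy=2.8))
E
```

```text
time_s: 6.4
ee_pos: [0.4718, 0.2198, 0.0853]
tcp_rot: [-3.14, -0.005, 3.028]
wrist_force: [-6.7, 1.3, 6.2]
opening: 0.0004
local mm [-70.7  -0.5  85.3] rot [-3.14  -0.005  3.028] F [-6.7  1.3  6.2] open 0.0004
0.4 [array([386.4, 233.6]), array([253.3, 233.4])]
0.5 [array([383. , 221.1]), array([256.7, 220.9])]
0.6 [array([379.8, 211.4]), array([259.9, 211.3])]
```

View pics/p7wz.png

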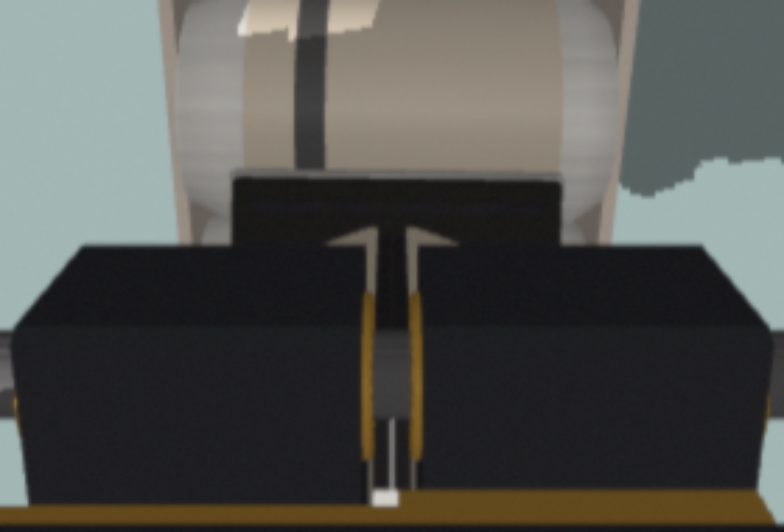

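```bash
python3 -m crank '[{"dx":0,"dy":0,"dz":0.2,"roll":0},{"dx":0,"dy":0,"dz":0.3,"roll":0},{"dx":0,"dy":0,"dz":0.3,"roll":0}]'; python3 - <<'E'
from h import *
local()
st=get_state(); w=snapshot("wrist"); I=w["image"][:,:,::-1].copy()
for t in (.5,.6):
    print(t,[wproj(st,w,toW(P,[rot(c0+u0+[0,s*.031,0],t)]))[0].round(1) for s in (1,-1)])
cv2.imwrite("pics/p8wz.png",cv2.resize(I[150:340,180:460],None,fx=2.8,fy=2.8))
s=snapshot("side"); cv2.imwrite("pics/p8_side.png",cv2.resize(s["image"][200:320,235:395,::-1],None,fx=5,fy=5))
E
```

```text
time_s: 6.75
ee_pos: [0.4707, 0.2199, 0.0822]
tcp_rot: [-3.14, -0.008, 3.028]
wrist_force: [-5.6, 1.6, 6.5]
opening: 0.0006
local mm [-71.9  -0.5  82.2] rot [-3.14  -0.008  3.028] F [-5.6  1.6  6.5] open 0.0006
0.5 [array([384.1, 225.2]), array([255.7, 225. ])]
0.6 [array([380.7, 215.2]), array([259., 215.])]
```

View pics/p8wz.png

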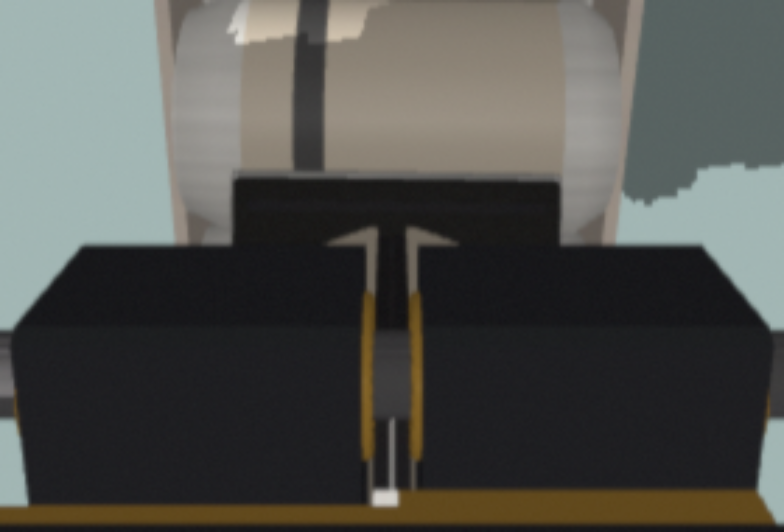

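View pics/p8_side.png

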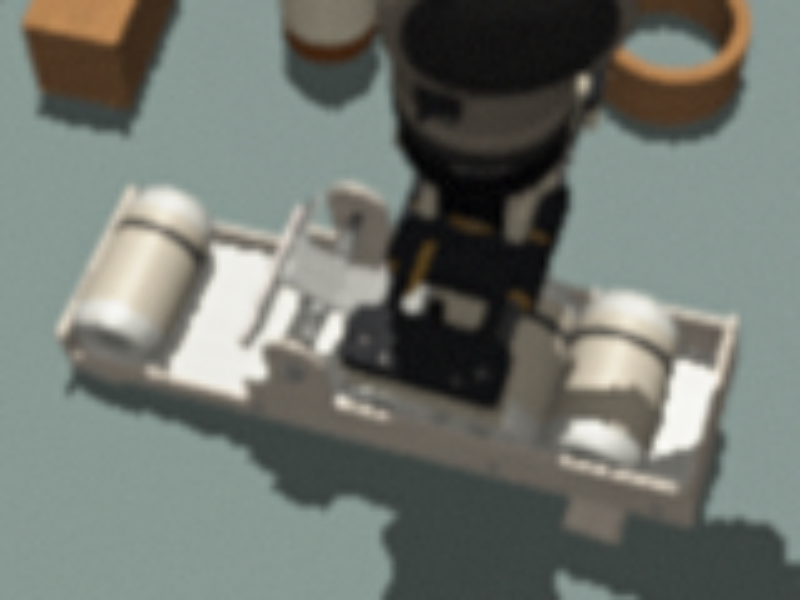

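```bash
python3 - <<'E'
from h import *
s=get_state(); print(s["qpos"].round(3),s["effort"].round(1),s["wrist_torque"].round(2))
E
python3 -m crank '[{"dx":-0.1,"dy":0,"dz":-1,"roll":0},{"dx":-0.3,"dy":0,"dz":-2.5,"roll":0},{"dx":-0.6,"dy":0,"dz":-4,"roll":0},{"dx":-1.2,"dy":0,"dz":-5.5,"roll":0},{"dx":-2,"dy":0,"dz":-7,"roll":0},{"dx":-2.2,"dy":0,"dz":-8.5,"roll":0},{"dx":-2.2,"dy":0,"dz":-9.3,"roll":0},{"dx":-2.2,"dy":0,"dz":-9.3,"roll":0}]'
python3 - <<'E'
from h import *
local()
s=get_state(); print(s["qpos"].round(3),s["effort"].round(1),s["wrist_torque"].round(2))
s=snapshot("side"); cv2.imwrite("pics/r1_side.png",cv2.resize(s["image"][200:320,235:395,::-1],None,fx=5,fy=5))
E
```

```text
[ 2.890e-01  4.550e-01  1.688e+00  1.000e-03  1.007e+00 -1.170e+00] [ -2.  -42.1 -21.7  -0.8  -1.6   0. ] [ 0.18  1.06 -0.04]
time_s: 7.65
ee_pos: [0.4942, 0.2176, 0.1762]
tcp_rot: [-3.141, -0.005, 3.028]
wrist_force: [-0.5, 0.6, 0.5]
opening: 0.0003
local mm [-4.820e+01 -1.000e-01  1.762e+02] rot [-3.141 -0.005  3.028] F [-0.5  0.6  0.5] open 0.0003
[ 2.720e-01  3.870e-01  1.507e+00  1.000e-03  1.253e+00 -1.185e+00] [ -0.1 -45.4 -24.5  -0.    0.3  -0. ] [-0.   -0.01 -0.06]
```

View pics/r1_side.png

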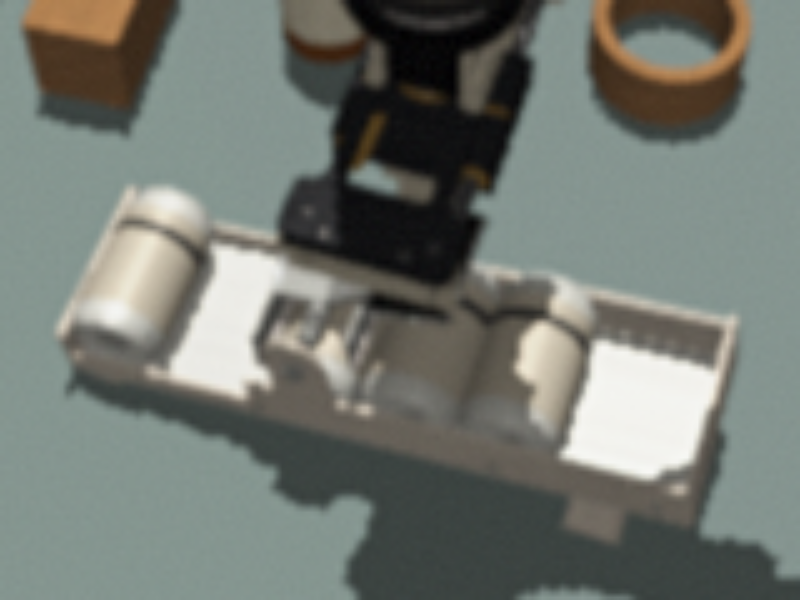

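The cans advanced. I'll wait briefly and check the paddle and can 2.

```bash
python3 -m crank '[{"dx":0,"dy":0,"dz":0,"roll":0},{"dx":0,"dy":0,"dz":0,"roll":0},{"dx":0,"dy":0,"dz":0,"roll":0},{"dx":0,"dy":0,"dz":0,"roll":0},{"dx":0,"dy":0,"dz":0,"roll":0},{"dx":0,"dy":0,"dz":0,"roll":0},{"dx":0,"dy":0,"dz":0,"roll":0},{"dx":0,"dy":0,"dz":0,"roll":0}]'
python3 - <<'E'
from h import *
local()
st=get_state(); w=snapshot("wrist"); I=w["image"][:,:,::-1].copy()
for t in (0,.05,.1):
    print(t,[wproj(st,w,toW(P,[rot(c0+u0+[0,s*.031,0],t)]))[0].round(1) for s in (1,-1)])
cv2.imwrite("pics/r2wz.png",cv2.resize(I[100:340,180:460],None,fx=2.5,fy=2.5))
s=snapshot("side"); cv2.imwrite("pics/r2_side.png",cv2.resize(s["image"][200:320,235:395,::-1],None,fx=5,fy=5))
E
```

```text
time_s: 8.5
ee_pos: [0.4935, 0.2175, 0.1752]
tcp_rot: [-3.14, -0.007, 3.028]
wrist_force: [-0.5, -0.1, 0.9]
opening: 0.0003
local mm [-48.9  -0.3 175.2] rot [-3.14  -0.007  3.028] F [-0.5 -0.1  0.9] open 0.0003
0 [array([369.2, 199.3]), array([269.9, 199.2])]
0.05 [array([368.6, 192.7]), array([270.5, 192.6])]
0.1 [array([367.9, 186.6]), array([271.2, 186.4])]
```

View pics/r2wz.png

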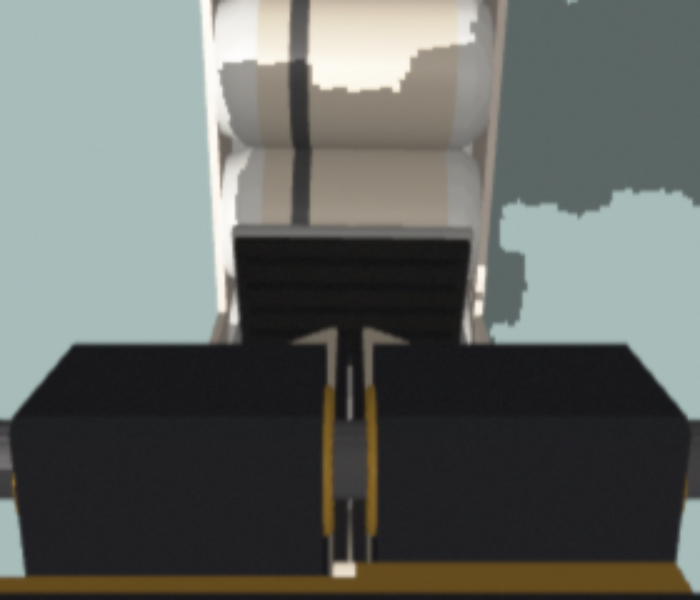

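View pics/r2_side.png

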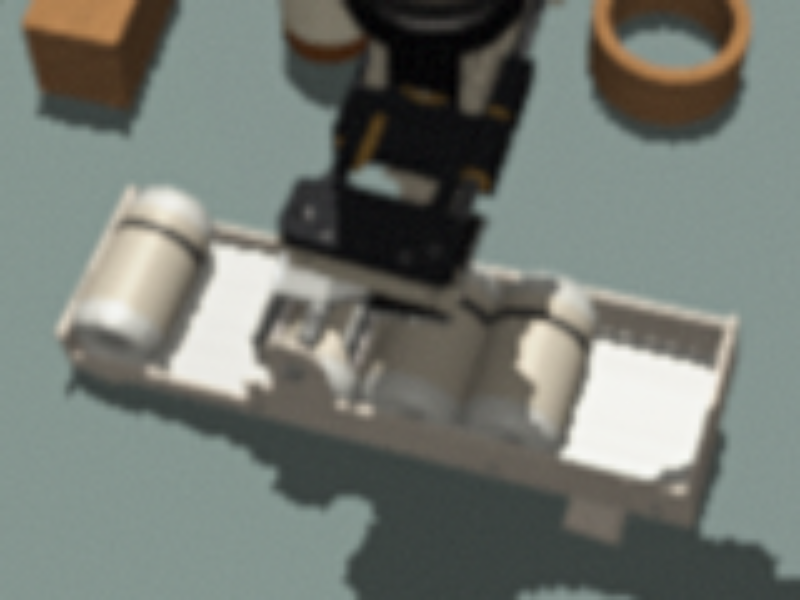

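The paddle is back up (edge at row ≈ 193, matching the rest pose), and can 2 sits at the gate with the others closed up behind it. Starting the second press.

```bash
python3 -m crank '[{"dx":0,"dy":0,"dz":2,"roll":0},{"dx":0,"dy":0,"dz":4,"roll":0},{"dx":0.1,"dy":0,"dz":5,"roll":0},{"dx":0.5,"dy":0,"dz":5.7,"roll":0},{"dx":0.9,"dy":0,"dz":6.5,"roll":0},{"dx":1.3,"dy":0,"dz":7.2,"roll":0},{"dx":1.7,"dy":0,"dz":7.8,"roll":0},{"dx":1.9,"dy":0,"dz":8.2,"roll":0}]'
python3 - <<'E'
from h import *
local()
E
python3 -m crank '[{"dx":0,"dy":0,"dz":0.3,"roll":0},{"dx":0,"dy":0,"dz":0.6,"roll":0},{"dx":0,"dy":0,"dz":0.8,"roll":0},{"dx":0,"dy":0,"dz":0.8,"roll":0},{"dx":0,"dy":0,"dz":0.8,"roll":0}]'
python3 - <<'E'
from h import *
local()
st=get_state(); w=snapshot("wrist"); I=w["image"][:,:,::-1].copy()
for t in (.5,.6):
    print(t,[wproj(st,w,toW(P,[rot(c0+u0+[0,s*.031,0],t)]))[0].round(1) for s in (1,-1)])
cv2.imwrite("pics/s1wz.png",cv2.resize(I[150:340,180:460],None,fx=2.8,fy=2.8))
s=snapshot("side"); cv2.imwrite("pics/s1_side.png",cv2.resize(s["image"][200:320,235:395,::-1],None,fx=5,fy=5))
E
```

```text
time_s: 9.4
ee_pos: [0.4744, 0.2198, 0.0935]
tcp_rot: [-3.141, -0.005, 3.029]
wrist_force: [-0.1, 0.8, 4.6]
opening: 0.0005
local mm [-68.1  -0.2  93.5] rot [-3.141 -0.005  3.029] F [-0.1  0.8  4.6] open 0.0005
time_s: 9.9
ee_pos: [0.4719, 0.22, 0.0852]
tcp_rot: [-3.14, -0.01, 3.029]
wrist_force: [-8.1, 1.7, 7.3]
opening: -0.0
local mm [-70.6  -0.3  85.2] rot [-3.14  -0.01   3.029] F [-8.1  1.7  7.3] open -0.0
0.5 [array([382.6, 220.6]), array([256.2, 220.4])]
0.6 [array([379.4, 211.1]), array([259.5, 210.9])]
```

View pics/s1wz.png

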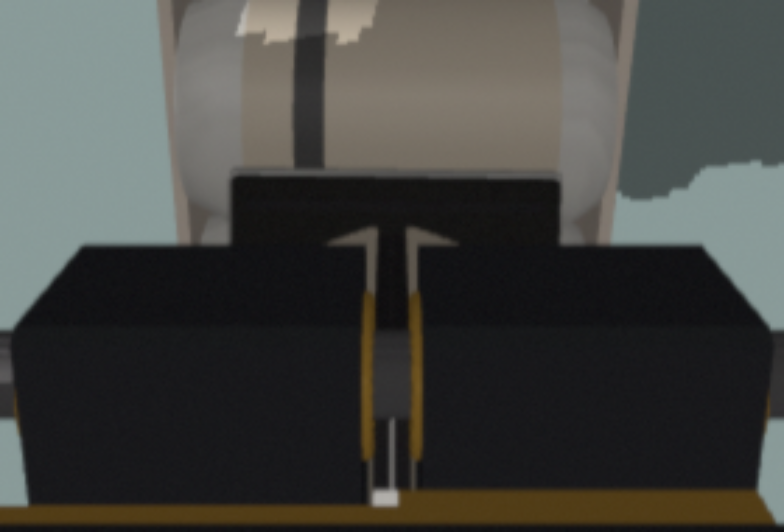

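View pics/s1_side.png

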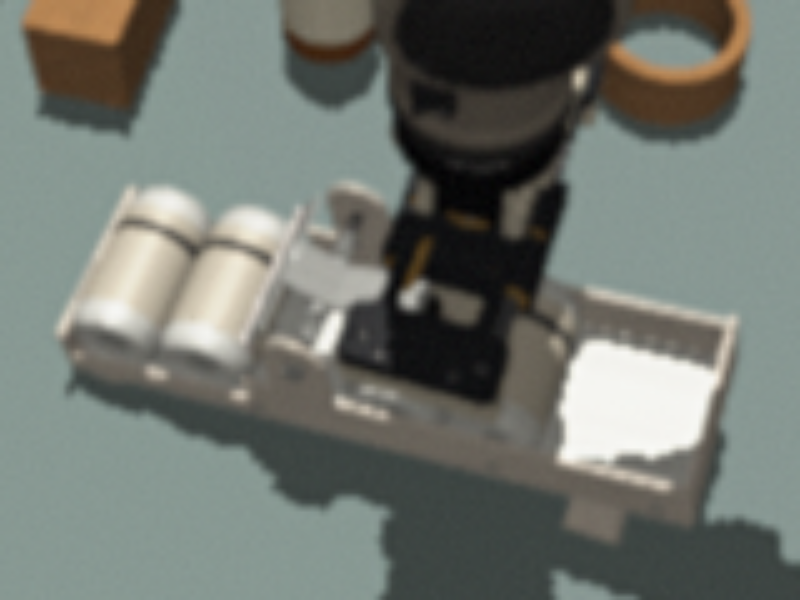

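Two cans are in the bay, at about (140,270) and (220,290). I'll press to the same depth as the first time, then release.

```bash
python3 -m crank '[{"dx":0,"dy":0,"dz":0.2,"roll":0},{"dx":0,"dy":0,"dz":0.3,"roll":0},{"dx":0,"dy":0,"dz":0.3,"roll":0},{"dx":0,"dy":0,"dz":0.3,"roll":0}]'
python3 -c "
from h import *
local()"
python3 -m crank '[{"dx":-0.1,"dy":0,"dz":-1,"roll":0},{"dx":-0.3,"dy":0,"dz":-2.5,"roll":0},{"dx":-0.6,"dy":0,"dz":-4,"roll":0},{"dx":-1.2,"dy":0,"dz":-5.5,"roll":0},{"dx":-2,"dy":0,"dz":-7,"roll":0},{"dx":-2,"dy":0,"dz":-9,"roll":0},{"dx":-2,"dy":0,"dz":-12,"roll":0},{"dx":-2,"dy":0,"dz":-14,"roll":0}]'
python3 -c "
from h import *
local();shift(-.3,.1,.24)"
```

```text
time_s: 10.4
ee_pos: [0.4707, 0.2202, 0.0822]
tcp_rot: [-3.14, -0.012, 3.029]
wrist_force: [-4.4, 1.2, 5.9]
opening: 0.0007
local mm [-71.9  -0.3  82.2] rot [-3.14  -0.012  3.029] F [-4.4  1.2  5.9] open 0.0007
time_s: 11.2
ee_pos: [0.4928, 0.218, 0.2241]
tcp_rot: [-3.14, -0.01, 3.029]
wrist_force: [0.5, -0.4, -0.5]
opening: 0.0005
local mm [-4.960e+01  1.000e-01  2.241e+02] rot [-3.14  -0.01   3.029] F [ 0.5 -0.4 -0.5] open 0.0005
t 11.2 shift cm [25.03 10.04 -1.35] roll [-0.08 -0.57  0.12]
```

```bash
python3 -m crank '[{"dx":2,"dy":1,"dz":-1,"roll":0},{"dx":6,"dy":2.5,"dz":-2,"roll":0},{"dx":10,"dy":4,"dz":-2,"roll":0},{"dx":14,"dy":5.5,"dz":-2,"roll":0},{"dx":18,"dy":7,"dz":-2,"roll":0},{"dx":21,"dy":8.5,"dz":-2,"roll":0},{"dx":22,"dy":9,"dz":-2,"roll":0},{"dx":22,"dy":9,"dz":-2,"roll":0}]'
python3 -m crank '[{"dx":0,"dy":0,"dz":0,"roll":0},{"dx":0,"dy":0,"dz":0,"roll":0},{"dx":0,"dy":0,"dz":0,"roll":0},{"dx":0,"dy":0,"dz":0,"roll":0},{"dx":0,"dy":0,"dz":0,"roll":0},{"dx":0,"dy":0,"dz":0,"roll":0}]'
python3 - <<'E'
from h import *
s=snapshot("side"); I=s["image"][:,:,::-1]
cv2.imwrite("pics/e_side.png",cv2.resize(I[200:320,235:395],None,fx=5,fy=5))
t=snapshot("top"); cv2.imwrite("pics/e_top.png",t["image"][:,:,::-1])
# predicted can-centre pixels (axis ends) in side view
for n,x,z in (("c1",.112,None),("c2",.06,None),("c3",.004,None),("c4",-.049,None)):
    z=.032-x*np.tan(np.radians(8))+.0265/np.cos(np.radians(8))
    q=proj(s,toW(P,[[x,.044,z]]))[0]; print(n,((q-[235,200])*5).round())
d=np.abs(I.astype(int)-cv2.imread("pics/side0.png")).max(2); cv2.imwrite("pics/e_diff.png",(d>60).astype(np.uint8)*255)
E
```

```text
time_s: 12.0
ee_pos: [0.284, 0.3328, 0.2467]
tcp_rot: [-3.141, -0.009, 3.031]
wrist_force: [0.6, -0.4, -0.4]
opening: 0.0005
time_s: 12.6
ee_pos: [0.2842, 0.3326, 0.2466]
tcp_rot: [-3.14, -0.009, 3.031]
wrist_force: [-0.2, 0.6, 0.2]
opening: 0.0003
c1 [120. 349.]
c2 [209. 370.]
c3 [308. 394.]
c4 [405. 418.]
```

View pics/e_side.png

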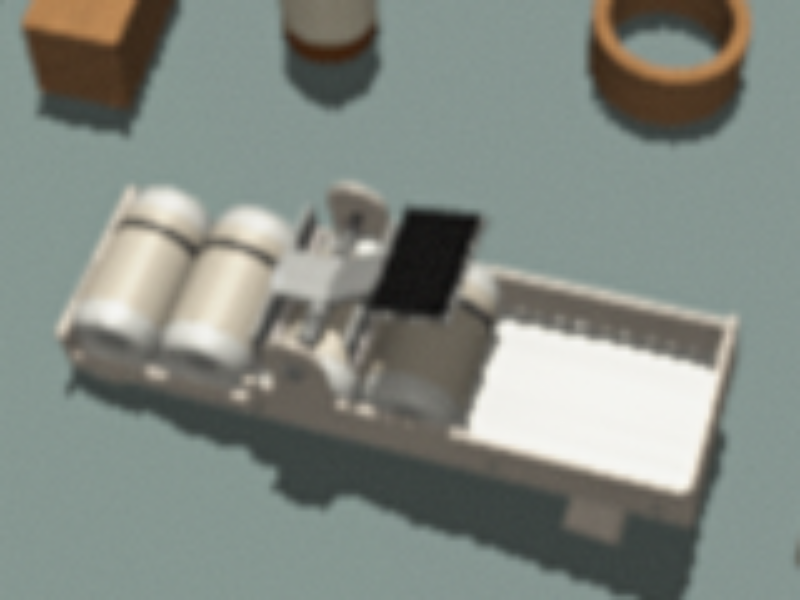

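View pics/e_top.png

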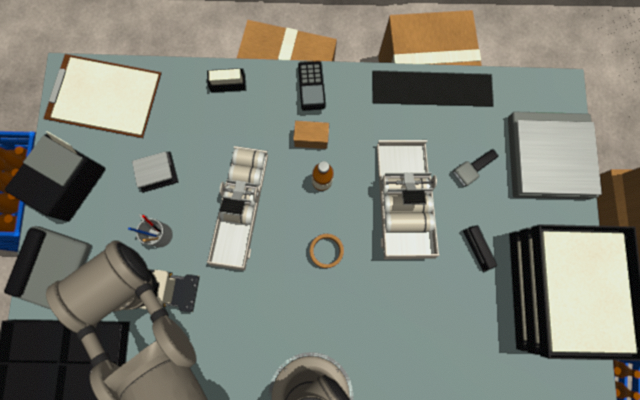

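View pics/e_diff.png

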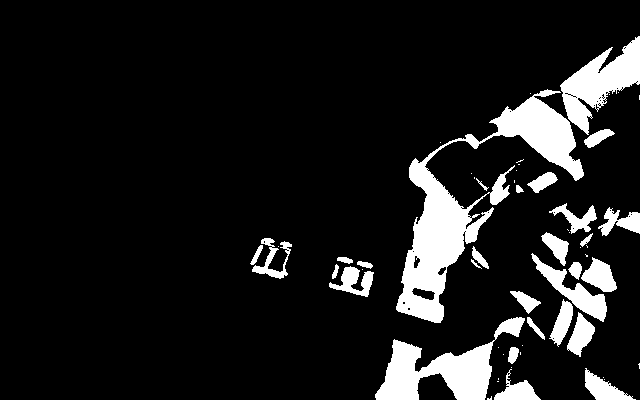

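Two cans lie in the bay and the third and fourth are at the gate. The paddle matches its starting image, and the difference image shows no other changes except the arm. Handing in.

```bash
python3 -c "
from plant import *
print(finish_job())"
```

```text
the job is handed in; nothing more can be done
None
```

I pressed the short-can paddle fully down twice with closed fingertips and let it come right up each time. Each press let one can roll into the bay, and I handed the job in after about 12.6 s on the robot's clock.

**Final state:** the last pictures show two cans lying one behind the other against the bay lip. The third is at the closed gate with the fourth behind it, and the paddle is where it started. Compared with the first side-camera picture, only the cans and the arm changed. The fingers touched nothing at the end, with the wrist force near zero.

**What disagreed:** the fingertips met the paddle about 20–25 mm lower than the stated tool point implies. The first press therefore stopped at about 0.3–0.4 rad, and I pressed deeper in steps, checking the paddle in the wrist camera.

**Not measured directly:** I could not read the rocker angle. The wrist picture put the first full press at roughly 0.55–0.6 rad. The second went to the same depth, but I took no picture at that point. At full press the wrist force was about 6 N upward plus 4–6 N sideways. I never felt a sharp jump in force that would mark the hard stop.

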